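Set the stock tags on a jeweller's findings board

TASK

On the jeweller's findings board, each tub has a hinged brass tag in front of it: push tags over with a fingertip so that every full tub's tag shows its disc face (leaning all the way back towards its tub) and the empty tub's tag shows its bar face (leaning all the way towards the robot). Do not pinch the tags or press hard on them, and leave the tubs and the other things on the bench where they are.

Things in the scene. Friction and masses are not known exactly. Their poses are not given: they have to be found in the camera images.
- board: Dark wooden board, 240 (x) x 360 (y) x 12 mm, fixed on the bench; origin: centre of its underside, x from the tags to the tubs (away from the robot), y along the row. Four stations at y = -120, -40, 40, 120 mm, each a tag stand (x = -50 mm) with a tub behind it (x = 60 mm). A rail rises 20 mm above the board along the far edge.
- stand_1: Fixed dark steel foot, 36 x 60 x 4 mm, of tag 1; origin: centre of its underside, on the board's top (12 mm above the bench); axes as the board's: x to its own tub, y along the hinge, which is 12 mm above the origin. Its side posts (y = +-26.5 mm, 5 mm wide) and stop bars (x = +-7.5 mm) reach 20 mm above the origin. Which stand is at which station varies.
- tag_1 (a joint): Lean of brass tag 1 on its hinge, rad: 0 upright; +0.5 leaning fully to its tub (robot-side face, with a round DISC, looks up: full); -0.5 leaning fully to the robot (BAR face looks up: reorder). 44 mm wide along y, 3 thick, 40 g; free edge 50 mm from the hinge: at full lean 24 mm beside and 44 mm above it. Turns freely; pushed past upright it falls to the other stop.
- place_1 (a point): The point on the board 110 mm behind the hinge of tag 1 (110 mm along x from the origin of stand_1), where the tub of tag 1 stands (within about 5 mm); fixed.
- stand_2: Fixed dark steel foot, 36 x 60 x 4 mm, of tag 2; origin: centre of its underside, on the board's top (12 mm above the bench); axes as the board's: x to its own tub, y along the hinge, which is 12 mm above the origin. Its side posts (y = +-26.5 mm, 5 mm wide) and stop bars (x = +-7.5 mm) reach 20 mm above the origin. Which stand is at which station varies.
- tag_2 (a joint): Lean of brass tag 2 on its hinge, rad: 0 upright; +0.5 leaning fully to its tub (robot-side face, with a round DISC, looks up: full); -0.5 leaning fully to the robot (BAR face looks up: reorder). 44 mm wide along y, 3 thick, 40 g; free edge 50 mm from the hinge: at full lean 24 mm beside and 44 mm above it. Turns freely; pushed past upright it falls to the other stop.
- place_2 (a point): The point on the board 110 mm behind the hinge of tag 2 (110 mm along x from the origin of stand_2), where the tub of tag 2 stands (within about 5 mm); fixed.
- stand_3: Fixed dark steel foot, 36 x 60 x 4 mm, of tag 3; origin: centre of its underside, on the board's top (12 mm above the bench); axes as the board's: x to its own tub, y along the hinge, which is 12 mm above the origin. Its side posts (y = +-26.5 mm, 5 mm wide) and stop bars (x = +-7.5 mm) reach 20 mm above the origin. Which stand is at which station varies.
- tag_3 (a joint): Lean of brass tag 3 on its hinge, rad: 0 upright; +0.5 leaning fully to its tub (robot-side face, with a round DISC, looks up: full); -0.5 leaning fully to the robot (BAR face looks up: reorder). 44 mm wide along y, 3 thick, 40 g; free edge 50 mm from the hinge: at full lean 24 mm beside and 44 mm above it. Turns freely; pushed past upright it falls to the other stop.
- place_3 (a point): The point on the board 110 mm behind the hinge of tag 3 (110 mm along x from the origin of stand_3), where the tub of tag 3 stands (within about 5 mm); fixed.
- stand_4: Fixed dark steel foot, 36 x 60 x 4 mm, of tag 4; origin: centre of its underside, on the board's top (12 mm above the bench); axes as the board's: x to its own tub, y along the hinge, which is 12 mm above the origin. Its side posts (y = +-26.5 mm, 5 mm wide) and stop bars (x = +-7.5 mm) reach 20 mm above the origin. Which stand is at which station varies.
- tag_4 (a joint): Lean of brass tag 4 on its hinge, rad: 0 upright; +0.5 leaning fully to its tub (robot-side face, with a round DISC, looks up: full); -0.5 leaning fully to the robot (BAR face looks up: reorder). 44 mm wide along y, 3 thick, 40 g; free edge 50 mm from the hinge: at full lean 24 mm beside and 44 mm above it. Turns freely; pushed past upright it falls to the other stop.
- place_4 (a point): The point on the board 110 mm behind the hinge of tag 4 (110 mm along x from the origin of stand_4), where the tub of tag 4 stands (within about 5 mm); fixed.
- tub_rings: Loose white plastic tub, 54 (x) x 64 (y) x 22 mm high, open top, walls 3 mm, heaped FULL of brass rings, its heap rising to 30 to 36 mm above the tub's underside; origin: centre of its underside, on the board. Which tub is at which station varies.
- tub_balls: Loose white plastic tub, 54 (x) x 64 (y) x 22 mm high, open top, walls 3 mm, heaped FULL of steel balls, its heap rising to 30 to 36 mm above the tub's underside; origin: centre of its underside, on the board. Which tub is at which station varies.
- tub_tubes: Loose white plastic tub, 54 (x) x 64 (y) x 22 mm high, open top, walls 3 mm, heaped FULL of short copper tubes, its heap rising to 30 to 36 mm above the tub's underside; origin: centre of its underside, on the board. Which tub is at which station varies.
- tub_bare: Loose white plastic tub, 54 (x) x 64 (y) x 22 mm high, open top, walls 3 mm, EMPTY; origin: centre of its underside, on the board. Which tub is at which station varies.
- loupe: Small loose black loupe, 22 mm wide, 24 mm high, standing on the board midway between the two middle stations, between the tag row and the tub row; a bystander. Origin: its underside.
- hammer: Loose hammer lying on the bench beyond the board's +y end; a bystander. Origin: its underside.
- mandrel: Loose tapered steel ring mandrel, 270 mm long, up to 24 mm thick, lying along x on the bench beyond the board's -y end; a bystander. Origin: its underside.
- bench_block: Loose square steel block, 80 x 80 x 20 mm, on the bench by the board's -y end; a bystander. Origin: its underside.
- jar: Loose amber jar, 48 mm wide, 55 mm high, on the bench by the board's +y end; a bystander. Origin: its underside.
- tweezers: Loose steel tweezers, 140 mm long, lying on the bench by the board's +y end; a bystander. Origin: its underside.
Mind the look-alikes: they are no part of the job. What is shaped like the tub_bare but black, red or turquoise is not meant.

How it is judged:
By the outcome, as a careful person would: the job done as asked, in the order asked, and still so for the second after the job is handed in, with the robot touching nothing.
It also fails if it takes over 51 s, if anything falls off the work surface, if the arm or the gripper's body presses on something with over 40 N, if the wrist force passes 120 N, or if a joint passes its speed limit or range.

ROBOT

A 7-joint arm with a two-finger parallel gripper is mounted at the origin on the work surface. World frame = base frame: x ahead of the robot, y to its left, z up, the work surface at z = 0. Lengths are in m, angles in rad, forces in N, time in s.
With the tool pointing down it reaches from about 0.35 to 0.9 m from the base axis. Payload 8.1 kg.
Tool frame: the origin (TCP) lies midway between the tips of the shut fingers; the grasp point (between the pads) lies 19 mm behind it; z points along the fingers, y is the line along which they close (so a half turn about z gives the same grasp; the last joint's range is limited). The gripper opens to 92 mm and grips with 3 to 60 N. Pads are 19 mm wide; open, the fingers measure 130 mm over their backs; the gripper's body (75 mm by 190 mm) begins 47 mm behind the grasp point.
Start: joints at [-1.328, 0.434, 0.025, 1.573, -0.012, 1.134, -0.075], TCP at [0.212, 0.588, 0.227] pointing down, gripper open.
Joint ranges: [-2.62, 2.62], [-0.44, 2.09], [-1.27, 1.32], [0.08, 2.57], [-1.32, 4.46], [0.12, 2], [-2.74, 2.74]. Speed limits (rad/s): [2.22, 2.22, 3.01, 3.01, 3.14, 3.14, 3.14].

INTERFACE

Orientations are given as a rotation vector (axis times angle).
In Python, from cell import readout, get_image, calibration, ticket gives the robot as it stands. The module is installed in compiled form; this text tells all that it offers.
- The arm moves only by the tool move_arm, never from a script. Its argument "series" is a list of rows, each a list of 6 numbers: the shift along the world's x, y, z as a fraction of full scale, then the turn, a rotation vector about the world's x, y, z as a fraction of full scale. A call has 1 to 5 rows; each row is the pose to reach, as a shift and turn from the pose commanded when the call began; what a row does not reach only later rows make up. Full scale, the value 1, is 0.75 m for a shift and 60 degrees for a turn. A row lasts 1/10 s, in which the tool goes at most 50 mm and 8.59 degrees, less where a joint would pass 70% of its speed; a pose out of reach is approached as far as the arm can. A call with a number of a shift or a turn outside -1 to 1 is refused whole. A call with a gripper value outside its range is refused whole. "claw" is the opening, from -1 (shut) to 1 (fully open), so that 0 is half open, set as the call begins (left out, the last holds). The fingers move at their own pace and stop on an object; "squeeze" is the grip in N (left out, the last holds). Time passes only in rows, so rows that repeat a pose let the fingers close. It gives the time, the measured TCP pose, the force, the opening and the grip force at its end, in the units of the state.
- readout.observe(): the state, without advancing time (a new reading comes with each control period).
- get_image(name): name is "scene" or "top" or "wrist"; returns (picture, depth): 400x640x3 uint8, red, green, blue; 400x640 float32, m along the optical axis (not along the pixel's ray), 0 where there is no reading.
- calibration(name): a dict with "fx", "fy", "cx", "cy" (pixels), "k1" (the pictures are not rectified: a ray, as slopes to the right and down, at radius r is drawn at 1 + k1 r^2 times it, then the intrinsics apply), "view" (4x4, takes a point from world to camera coordinates); the wrist camera has in their place "mount" (4x4, takes a point from camera to tool coordinates, whose origin is the TCP and whose axes are the flange's). Camera axes: x right, y down, z forward; pixel columns grow to the right and rows downward; lengths in m; the calibration is good to about 2 mm. A picture is of the moment at which its call begins: read the wrist's pose just before it. calibration takes no time and is no camera call.
- ticket.sign_off(): hands the job in; it is judged then, once.
The state is a dict: "clock": time; "joints": joint angles; "dq": joint speeds; "joint_efforts": joint torques, N m; "position": TCP position; "ee_rot": TCP orientation; "force": force on the tool from outside, world axes, zero at the start; "ft_torque": the same for the moment, N m; "width": opening from 0.0 (shut) to 1.0 (fully open); "gripper_force": force on a finger pad.
Only numpy, scipy, OpenCV 4.12 (cv2) and the standard library are available. Lean on these libraries where they do the work, as an engineer would, in place of code of your own. Each camera call takes 0.05 s, during which the arm holds its last target. There are 200 camera calls.

## Working session

There is one attempt and no reset: what is moved stays moved. The work goes in short steps, Python scripts to look and compute and a tool call to move; the robot and the scene stay as the last step left them, time stands still between calls to the robot, and variables do not carry over. Pictures are saved under pics/ and viewed, at most 10 in all, crops included, and the job is handed in when it is done.

Besides the shell and the picture viewer there is one more tool, called after "Call:" by a JSON object that holds its "name" and its "arguments", one argument or row to a line. move_arm: Moves the arm, as the interface text tells. Shift numbers are shares of 0.75 m and turn numbers shares of 60 degrees, none past 1 either way. Its arguments: {"type":"object","properties":{"series":{"type":"array"},"claw":{"type":"number"},"squeeze":{"type":"number"}},"required":["series"]}

```bash
mkdir -p pics
cat > h.py <<'E'
import numpy as np, cv2
from cell import readout, get_image, calibration, ticket
def cloud(name,d):
    c=calibration(name); v,u=np.mgrid[0:400,0:640]
    K=np.array([[c['fx'],0,c['cx']],[0,c['fy'],c['cy']],[0,0,1.]])
    p=cv2.undistortPoints(np.stack([u,v],-1).reshape(-1,1,2).astype(float),K,np.array([c['k1'],0,0,0.])).reshape(400,640,2)
    P=np.concatenate([p*d[...,None],d[...,None]],-1)
    V=np.linalg.inv(np.array(c['view'])); return P@V[:3,:3].T+V[:3,3]
E
python3 - <<'E'
from h import *
s=readout.observe(); print({k:np.round(v,3) for k,v in s.items()})
for n in('scene','top'):
    im,d=get_image(n); cv2.imwrite(f'pics/{n}.png',im[...,::-1]); np.savez(f'{n}.npz',im=im,d=d)
E
```

```text
{'clock': np.float64(0.0), 'joints': array([-1.328,  0.435,  0.025,  1.574, -0.012,  1.134, -0.075]), 'dq': array([ 0.   ,  0.001,  0.002,  0.   , -0.001,  0.   ,  0.001]), 'joint_efforts': array([ 1.0000e-03, -6.6785e+01,  9.8500e-01, -3.1445e+01, -6.1000e-02,
        4.3000e-02,  0.0000e+00]), 'position': array([0.212, 0.587, 0.226]), 'ee_rot': array([-5.410e-01, -3.095e+00,  2.000e-03]), 'force': array([ 0.092,  0.037, -1.016]), 'ft_torque': array([-0.016, -0.018,  0.011]), 'gripper_force': np.float64(0.0), 'width': np.float64(0.998)}
```

View pics/top.png

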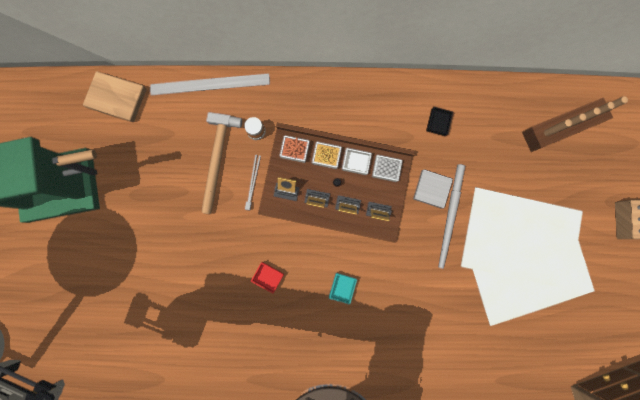

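View pics/scene.png

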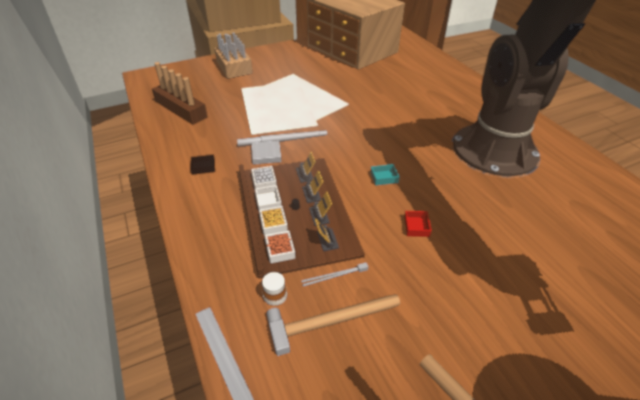

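The top view shows tubs, left to right: copper tubes (294,148), brass rings (327,154), empty white (357,161) and steel balls (388,167). The tags are at (287,185), (318,198), (348,205) and (380,211). The black (440,121), red (268,277) and turquoise (343,288) tubs are look-alikes, so the empty tub is the white one at (357,161). I'll confirm that in an enlarged crop and measure the tags.

Run:
```python
from h import *
f=np.load('top.npz'); im,d=f['im'],f['d']
cv2.imwrite('pics/crop.png',cv2.resize(im[115:250,250:425],None,fx=4.4,fy=4.4,interpolation=cv2.INTER_CUBIC)[...,::-1])
P=cloud('top',d)
for u,v in [(340,180),(294,148),(327,154),(357,161),(388,167),(278,126),(415,153),(260,213),(398,241)]: print(u,v,P[v,u].round(4))
# white tubs
hsv=cv2.cvtColor(im,cv2.COLOR_RGB2HSV); z=P[...,2]
m=np.zeros((400,640),np.uint8); m[115:250,250:425]=1
b=P[(m>0)&(hsv[...,2]<110)&(abs(z-.012)<.006)]
r=cv2.minAreaRect(b[:,:2].astype(np.float32)); print('board',r, np.median(b[:,2]))
for (u,v) in [(287,185),(318,198),(348,205),(380,211)]:
    q=P[v-16:v+17,u-15:u+16].reshape(-1,3); q=q[(q[:,2]>.045)&(q[:,2]<.1)]
    print('tag',u,v,len(q),q.mean(0).round(4),q.max(0).round(4),q[q[:,2]>q[:,2].max()-.008].mean(0).round(4))
```

```text
340 180 [ 0.6397 -0.0198  0.0347]
294 148 [0.7173 0.0964 0.0445]
327 154 [0.7043 0.0137 0.04  ]
357 161 [ 0.6933 -0.0646  0.0124]
388 167 [ 0.673  -0.139   0.0437]
278 126 [0.777  0.1392 0.0319]
415 153 [ 0.7205 -0.2193 -0.0027]
260 213 [0.5553 0.1814 0.0147]
398 241 [ 0.4891 -0.1728 -0.0008]
board ((0.6359546184539795, 0.008893206715583801), (0.39851072430610657, 0.22559574246406555), 79.19357299804688) 0.01304061817994534
tag 287 185 137 [0.6274 0.1123 0.0593] [0.6379 0.1341 0.0731] [0.6323 0.1114 0.0681]
tag 318 198 98 [0.5785 0.0405 0.0603] [0.5896 0.0616 0.0715] [0.5739 0.0405 0.0673]
tag 348 205 99 [ 0.5636 -0.0377  0.0599] [ 0.5758 -0.0159  0.0729] [ 0.5586 -0.0371  0.0677]
tag 380 211 98 [ 0.5486 -0.1161  0.0601] [ 0.5598 -0.0949  0.0715] [ 0.5437 -0.1165  0.0678]
```

View pics/crop.png

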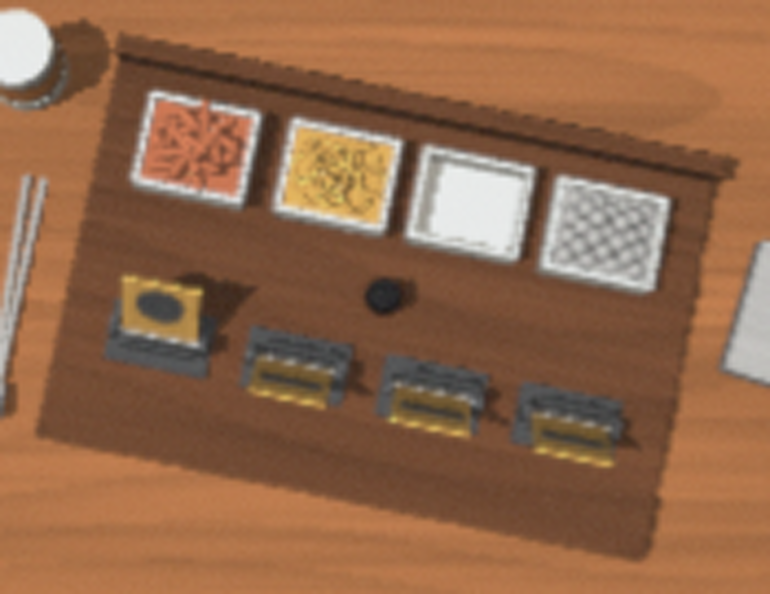

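The crop confirms it. The empty tub is third, and its tag already shows the bar. Tag at tubes already shows the disc. The tags at rings (318,198) and balls (380,211) show the bar, so those two need pushing towards their tubs. I'll approach the rings tag with the fingers shut.

Call:
{"name": "move_arm", "arguments": {
  "series": [
    [0.437, -0.72, 0, 0, 0, 0.148],
    [0.437, -0.72, 0, 0, 0, 0.148],
    [0.437, -0.72, 0, 0, 0, 0.148],
    [0.437, -0.72, 0, 0, 0, 0.148],
    [0.437, -0.72, 0, 0, 0, 0.148]
  ],
  "claw": -1
}}

```text
clock: 0.6
position: [0.3422, 0.3722, 0.2265]
ee_rot: [-0.299, -3.127, 0.0]
force: [1.4, -0.7, -0.2]
width: 0.617
gripper_force: 0.0
```

Call:
{"name": "move_arm", "arguments": {
  "series": [
    [0.25, -0.42, 0, 0, 0, 0],
    [0.25, -0.42, 0, 0, 0, 0],
    [0.25, -0.42, 0, 0, 0, 0],
    [0.25, -0.42, 0, 0, 0, 0],
    [0.25, -0.42, 0, 0, 0, 0]
  ]
}}

```text
clock: 1.1
position: [0.47, 0.1575, 0.2267]
ee_rot: [-0.299, -3.127, -0.0]
force: [0.3, 0.9, -0.3]
width: 0.179
gripper_force: 0.0
```

Call:
{"name": "move_arm", "arguments": {
  "series": [
    [0, 0, 0, 0, 0, 0],
    [0, 0, 0, 0, 0, 0],
    [0, 0, 0, 0, 0, 0],
    [0, 0, 0, 0, 0, 0]
  ]
}}

```text
clock: 1.5
position: [0.4687, 0.161, 0.2266]
ee_rot: [-0.295, -3.127, -0.0]
force: [0.1, 0.2, -0.3]
width: 0.007
gripper_force: 0.0
```

Call:
{"name": "move_arm", "arguments": {
  "series": [
    [0.095, -0.152, 0, 0, 0, 0],
    [0.095, -0.152, 0, 0, 0, 0],
    [0.095, -0.152, 0, 0, 0, 0],
    [0.095, -0.152, -0.1, 0, 0, 0],
    [0.095, -0.152, -0.1, 0, 0, 0]
  ]
}}

```text
clock: 2.0
position: [0.54, 0.0455, 0.1494]
ee_rot: [-0.299, -3.126, 0.001]
force: [-0.2, 0.2, -0.5]
width: 0.008
gripper_force: 0.0
```

Call:
{"name": "move_arm", "arguments": {
  "series": [
    [0, 0, -0.06, 0, 0, 0],
    [0, 0, -0.122, 0, 0, 0],
    [0, 0, -0.122, 0, 0, 0],
    [0, 0, -0.122, 0, 0, 0]
  ]
}}

```text
clock: 2.4
position: [0.5403, 0.0463, 0.0606]
ee_rot: [-0.297, -3.126, 0.0]
force: [0.4, -0.6, 1.0]
width: 0.003
gripper_force: 0.0
```

Run:
```python
from h import *
im,d=get_image('scene')
cv2.imwrite('pics/s2.png',cv2.resize(im[110:310,190:440],None,fx=3,fy=3)[...,::-1])
```

```text
(no output)
```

View pics/s2.png

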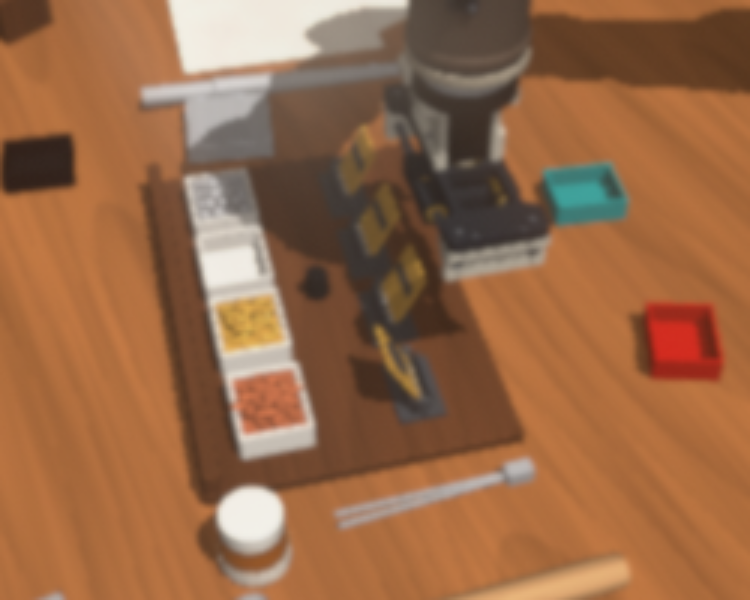

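The finger sits on the robot side of the rings tag (third from the top, about (400,285) in the crop), clear of it. Now I'll push slowly.

Call:
{"name": "move_arm", "arguments": {
  "series": [
    [0.01, -0.002, 0, 0, 0, 0],
    [0.018, -0.0035, 0, 0, 0, 0],
    [0.026, -0.005, 0, 0, 0, 0],
    [0.033, -0.0063, 0, 0, 0, 0],
    [0.04, -0.0077, 0, 0, 0, 0]
  ]
}}

```text
clock: 2.95
position: [0.5714, 0.0396, 0.0605]
ee_rot: [0.3, 3.127, 0.0]
force: [-0.0, -0.7, -0.1]
width: 0.002
gripper_force: 0.1
```

Call:
{"name": "move_arm", "arguments": {
  "series": [
    [0.008, -0.0015, 0, 0, 0, 0],
    [0.016, -0.003, 0, 0, 0, 0],
    [0.024, -0.0046, 0, 0, 0, 0],
    [0.03, -0.0058, 0, 0, 0, 0],
    [0.03, -0.0058, 0, 0, 0, 0]
  ]
}}

```text
clock: 3.45
position: [0.5939, 0.0351, 0.0602]
ee_rot: [0.3, 3.127, -0.0]
force: [-0.4, 0.2, 0.4]
width: 0.005
gripper_force: 0.0
```

Call:
{"name": "move_arm", "arguments": {
  "series": [
    [-0.03, 0.006, 0, 0, 0, 0],
    [-0.07, 0.0135, 0, 0, 0, 0],
    [-0.07, 0.0135, 0, 0, 0, 0],
    [-0.07, 0.0135, 0.06, 0, 0, 0],
    [-0.07, 0.0135, 0.1, 0, 0, 0]
  ]
}}

```text
clock: 3.95
position: [0.5409, 0.0454, 0.1368]
ee_rot: [0.299, 3.127, -0.0]
force: [0.6, 0.2, -0.2]
width: 0.003
gripper_force: 0.0
```

Run:
```python
from h import *
im,d=get_image('scene')
cv2.imwrite('pics/s3.png',cv2.resize(im[110:310,190:440],None,fx=3,fy=3)[...,::-1])
```

```text
(no output)
```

View pics/s3.png

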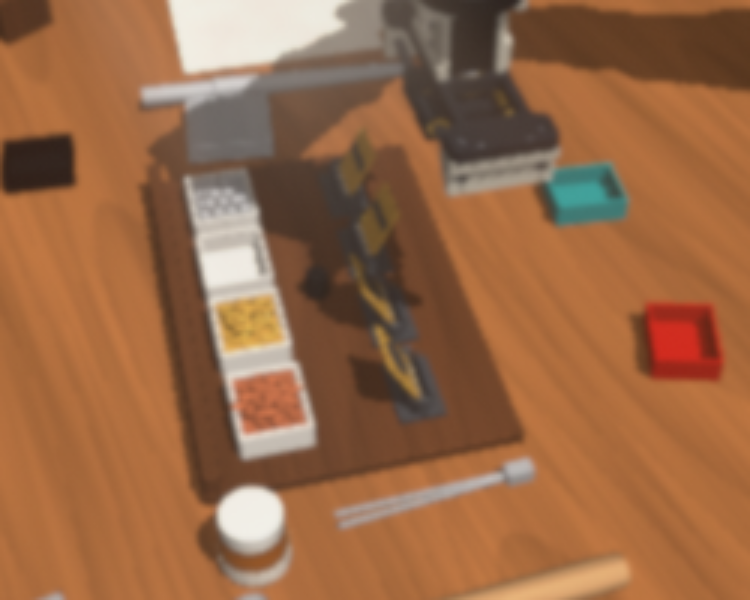

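The rings tag at about (372,292) now leans to its tub like the tubes tag. Next is the balls tag.

Call:
{"name": "move_arm", "arguments": {
  "series": [
    [-0.04, -0.209, 0, 0, 0, 0],
    [-0.04, -0.209, 0, 0, 0, 0],
    [-0.04, -0.209, 0, 0, 0, 0],
    [-0.04, -0.209, 0, 0, 0, 0],
    [-0.04, -0.209, 0, 0, 0, 0]
  ]
}}

```text
clock: 4.5
position: [0.5103, -0.1138, 0.1354]
ee_rot: [0.307, 3.126, -0.001]
force: [0.1, 0.2, -0.4]
width: 0.003
gripper_force: 0.0
```

Call:
{"name": "move_arm", "arguments": {
  "series": [
    [0, 0, -0.06, 0, 0, 0],
    [0, 0, -0.1, 0, 0, 0],
    [0, 0, -0.1, 0, 0, 0],
    [0, 0, -0.1, 0, 0, 0]
  ]
}}

```text
clock: 4.9
position: [0.511, -0.1099, 0.0604]
ee_rot: [-0.297, -3.127, -0.001]
force: [-0.3, 0.6, 0.8]
width: 0.008
gripper_force: 0.0
```

Call:
{"name": "move_arm", "arguments": {
  "series": [
    [0.01, -0.002, 0, 0, 0, 0],
    [0.018, -0.0035, 0, 0, 0, 0],
    [0.026, -0.005, 0, 0, 0, 0],
    [0.033, -0.0063, 0, 0, 0, 0],
    [0.04, -0.0077, 0, 0, 0, 0]
  ]
}}

```text
clock: 5.4
position: [0.5414, -0.1172, 0.0606]
ee_rot: [0.3, 3.127, 0.0]
force: [0.1, 0.2, 0.3]
width: 0.0
gripper_force: 0.1
```

Call:
{"name": "move_arm", "arguments": {
  "series": [
    [0.008, -0.0015, 0, 0, 0, 0],
    [0.016, -0.003, 0, 0, 0, 0],
    [0.024, -0.0046, 0, 0, 0, 0],
    [0.03, -0.0058, 0, 0, 0, 0],
    [0.03, -0.0058, 0, 0, 0, 0]
  ]
}}

```text
clock: 5.9
position: [0.5639, -0.1215, 0.0602]
ee_rot: [0.299, 3.127, -0.0]
force: [0.5, -1.2, -0.4]
width: 0.006
gripper_force: 0.0
```

Call:
{"name": "move_arm", "arguments": {
  "series": [
    [-0.03, 0.006, 0, 0, 0, 0],
    [-0.07, 0.0135, 0, 0, 0, 0],
    [-0.07, 0.0135, 0, 0, 0, 0],
    [-0.07, 0.0135, 0.06, 0, 0, 0],
    [-0.15, 0.0135, 0.12, 0, 0, 0]
  ]
}}

```text
clock: 6.4
position: [0.4752, -0.1112, 0.1373]
ee_rot: [0.296, 3.123, -0.001]
force: [-0.1, -0.0, 1.6]
width: 0.003
gripper_force: 0.0
```

Call:
{"name": "move_arm", "arguments": {
  "series": [
    [-0.15, 0, 0.05, 0, 0, 0],
    [-0.15, 0, 0.05, 0, 0, 0],
    [-0.15, 0, 0.05, 0, 0, 0],
    [-0.15, 0, 0.05, 0, 0, 0],
    [-0.15, 0, 0.05, 0, 0, 0]
  ]
}}

```text
clock: 6.9
position: [0.3593, -0.1113, 0.1732]
ee_rot: [0.299, 3.125, 0.001]
force: [-0.2, -0.2, 0.1]
width: 0.006
gripper_force: 0.0
```

Run:
```python
from h import *
im,d=get_image('scene'); t,dt=get_image('top')
a=cv2.resize(im[140:280,220:370],(390,364)); b=cv2.resize(t[115:250,250:425],(400,364))
cv2.imwrite('pics/s4.png',np.hstack([a,b])[...,::-1])
P=cloud('top',dt)
for (u,v) in [(287,185),(318,193),(348,205),(380,206)]:
    q=P[v-16:v+17,u-15:u+16].reshape(-1,3); q=q[(q[:,2]>.045)&(q[:,2]<.1)]
    if len(q): print(u,v,len(q),q[q[:,2]>q[:,2].max()-.008].mean(0).round(4))
```

```text
287 185 140 [0.6323 0.1127 0.0669]
318 193 138 [0.617  0.0336 0.0665]
348 205 100 [ 0.5585 -0.0372  0.0682]
380 206 140 [ 0.5873 -0.1232  0.0676]
```

View pics/s4.png

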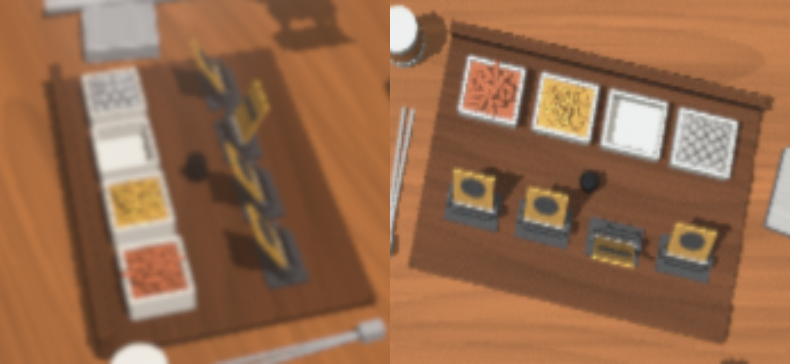

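Discs show at the tubes (474,188), rings (546,206) and balls (691,240) tags, and the bar shows at the empty tub's tag (612,250). The tubs and loupe look unmoved and the arm is clear, so I'm handing the job in.

```bash
python3 -c "from cell import ticket; print(ticket.sign_off())"
```

```text
the job is handed in; nothing more can be done
None
```

The job is handed in: all three full tubs' tags show the disc and the empty tub's tag shows the bar; I pushed only the rings and balls tags, as the other two were already right.

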